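# Restart the drying timers of two bowls

### The arm

A 6-joint arm with a two-finger parallel gripper is mounted at the origin on the work surface. World frame = base frame: x ahead of the robot, y to its left, z up, the work surface at z = 0. Lengths are in mm, angles in rad, forces in N, time in s.
With the tool pointing down it reaches from about 350 to 775 mm from the base axis. Payload 7.3 kg.
Tool frame: the origin (TCP) lies midway between the tips of the shut fingers; the grasp point (between the pads) lies 19 mm behind it; z points along the fingers, x is the direction in which the jaws open and shut, and the axes are right-handed (so a half turn about z gives the same grasp; the last joint's range is limited). The gripper opens to 92 mm and grips with 3 to 60 N. Pads are 19 mm wide; open, the fingers measure 130 mm over their backs; the gripper's body (75 mm by 190 mm) begins 47 mm behind the grasp point.
Start: joints at [-1.269, 0.342, 1.524, -0, 1.275, -0.146], TCP at [227.341, -473.247, 206.141] pointing down, gripper open.
Joint ranges: [-2.53, 2.53], [-0.77, 2.02], [0.04, 2.7], [-1, 4.14], [0.28, 2.66], [-3.11, 3.11]. Speed limits (rad/s): [2.57, 2.57, 3.14, 3.14, 3.14, 3.14].

### API

Orientations are given as [roll, pitch, yaw] about the fixed x, y, z axes, in that order (R = Rz(yaw) Ry(pitch) Rx(roll)).
In Python, from plant import bot gives the robot as it stands.
- The arm moves only by the shell command python3 -m pendant 'ROWS' [OPENING]. ROWS is JSON, a list of rows, each an object with "linear": the shift along the world's x, y, z in mm, a list of three; "twist": the turn about the world's z in degrees. In form: [{"linear": [x, y, z], "twist": twist}, ...]. A call has 1 to 20 rows; each row is the pose to reach, as a shift and turn from the pose commanded when the call began; what a row does not reach only later rows make up. A row lasts 1/8 s, in which the tool goes at most 62.5 mm and 10.7 degrees, less where a joint would pass 70% of its speed; a pose out of reach is approached as far as the arm can. A call with a gripper value outside its range is refused whole. OPENING is the closure in counts, from 0 (fully open) to 255 (shut), set as the call begins (- or left out, the last holds). The fingers move at their own pace and stop on an object; the grip force is fixed at half the most. Time passes only in rows, so rows that repeat a pose let the fingers close. It gives the time, the measured TCP pose, the force and the opening at its end, in the units of the state.
- bot.get_obs(): the state, without advancing time (a new reading comes with each control period).
- bot.capture(name): name is "scene" or "side" or "wrist"; returns a dict with "frame" (420x560x3 uint8, blue, green, red), "z_map" (420x560 float32, mm along the optical axis (not along the pixel's ray), 0 where there is no reading), "fx", "fy", "cx", "cy" (pixels), "rvec" (rotation vector, rad) and "tvec" (3), from world to camera coordinates, as OpenCV has them. Camera axes: x right, y down, z forward; pixel columns grow to the right and rows downward; lengths in mm; the calibration is good to about 2 mm. The wrist camera is an equidistant fisheye: a pixel r from the principal point sees the ray r / f radians off the axis. A picture is of the moment at which its call begins.
- bot.close_job(): hands the job in, once; it reports no verdict.
The state is a dict: "time": time; "joint_positions": joint angles; "dq": joint speeds; "tau": joint torques, N m; "tool_pos": TCP position; "tcp_rot": TCP orientation; "contact_force": force on the tool from outside, world axes, zero at the start; "moment": the same for the moment, N m; "grip_width": finger opening in mm.
Only numpy, scipy, OpenCV 4.12 (cv2) and the standard library are available. Lean on these libraries where they do the work, as an engineer would, in place of code of your own. Each camera call takes 0.05 s, during which the arm holds its last target. There are 200 camera calls.

### The job

Three upturned bowls are drying, each with its own press-top timer standing in front of it, on the robot's side. With the fingertips, gently press the orange cap of the green bowl's timer well down, past half-way, and let it spring up; then do the same with the terracotta-red bowl's timer and draw back. Do not touch the white bowl's timer, do not pick up, tip or shove any timer, and leave the bowls and everything else where they are.

Things in the scene. Friction and masses are not known exactly. Their poses are not given: they have to be found in the camera images.
- bowl_green: Green pottery bowl, upside down, 144 mm across the rim and 63 mm high, standing loose on a round wooden bat (180 mm across, 18 mm thick, fixed to the table). Origin: centre of the rim, on the bat's top, 18 mm above the table; z up. Leave it alone
- timer_green: Loose press-top timer that belongs to the green bowl, standing on the table on the robot's side of that bowl, its centre 140 to 170 mm from the bowl's. White puck 68 mm across and 34 mm high, about 300 g, with an orange cap on top; all three timers look the same. Origin: centre of its underside on the table; z up
- cap_top_green (a point): Centre of the flat top of the orange cap of the green bowl's timer; it moves with the cap. The cap is a disc 40 mm across standing 16 mm out of the puck, so its top is 50 mm above the table when up
- cap_green (a joint): How far the green bowl's timer cap is pressed down, in m: 0 up, 0.010 fully down. A spring resists with about 1.5 N at first, 4 N half-way and 6.5 N at the bottom, and brings the cap back up when it is let go
- bowl_terracotta: Terracotta-red pottery bowl, upside down, 144 mm across the rim and 63 mm high, standing loose on a round wooden bat (180 mm across, 18 mm thick, fixed to the table). Origin: centre of the rim, on the bat's top, 18 mm above the table; z up. Leave it alone
- timer_terracotta: Loose press-top timer that belongs to the terracotta bowl, standing on the table on the robot's side of that bowl, its centre 140 to 170 mm from the bowl's. White puck 68 mm across and 34 mm high, about 300 g, with an orange cap on top; all three timers look the same. Origin: centre of its underside on the table; z up
- cap_top_terracotta (a point): Centre of the flat top of the orange cap of the terracotta bowl's timer; it moves with the cap. The cap is a disc 40 mm across standing 16 mm out of the puck, so its top is 50 mm above the table when up
- cap_terracotta (a joint): How far the terracotta bowl's timer cap is pressed down, in m: 0 up, 0.010 fully down. A spring resists with about 1.5 N at first, 4 N half-way and 6.5 N at the bottom, and brings the cap back up when it is let go
- bowl_white: White pottery bowl, upside down, 144 mm across the rim and 63 mm high, standing loose on a round wooden bat (180 mm across, 18 mm thick, fixed to the table). Origin: centre of the rim, on the bat's top, 18 mm above the table; z up. Leave it alone
- timer_white: Loose press-top timer that belongs to the white bowl, standing on the table on the robot's side of that bowl, its centre 140 to 170 mm from the bowl's. White puck 68 mm across and 34 mm high, about 300 g, with an orange cap on top; all three timers look the same. Origin: centre of its underside on the table; z up
- cap_top_white (a point): Centre of the flat top of the orange cap of the white bowl's timer; it moves with the cap. The cap is a disc 40 mm across standing 16 mm out of the puck, so its top is 50 mm above the table when up
- cap_white (a joint): How far the white bowl's timer cap is pressed down, in m: 0 up, 0.010 fully down. A spring resists with about 1.5 N at first, 4 N half-way and 6.5 N at the bottom, and brings the cap back up when it is let go
- trimmer: Loose trimming tool lying on the table, wooden handle 14 mm thick and 120 mm long with a wire loop at one end, 160 mm in all. Origin: middle of the handle, on the table. Leave it alone
- stone: Loose round polishing stone, pale, 44 mm across and 26 mm high. Origin: its underside. Leave it alone
- rib: Loose dark wooden rib, a flat 50 x 90 x 6 mm plate lying on the table. Origin: centre of its underside. Leave it alone
- cup: Loose blue cup, 72 mm across and 80 mm high, standing upright. Origin: centre of its underside. Leave it alone
Not all that is in view belongs to the job. Leave any yellow look-alike of the timer_white alone.

How it is judged (in metres and radians):
On the way, in this order (a step that is already met when the one before it is completed fails the run):
1. the green bowl's timer cap is pressed at least half-way (5 mm) with the fingers, the other caps up (value of joint cap_green above 0.005 m and contact force between the fingers and timer_green above 0.5 N and value of joint each of cap_terracotta, cap_white below 0.0015 m), for 0.05 s.
2. the green bowl's cap is let up again (value of joint each of cap_green, cap_terracotta below 0.0015 m), for 0.05 s.
3. the terracotta bowl's timer cap is pressed at least half-way (5 mm) with the fingers, the other caps up (value of joint cap_terracotta above 0.005 m and contact force between the fingers and timer_terracotta above 0.5 N and value of joint each of cap_green, cap_white below 0.0015 m), for 0.05 s.
At the end, for the whole second after the job is handed in: The green bowl's cap and then the terracotta bowl's cap have each been pressed at least 5 mm by the fingers and let up. All caps are up (within 1.5 mm), every timer is upright, at rest and within 15 mm of its start, and bowls, trimming tool, stone, rib and cup are within 10 mm of theirs (all of step 2 and value of joint cap_white below 0.0015 m and distance of each of timer_green, timer_terracotta, timer_white from where it was at the start of the episode below 0.015 m and angle between each of timer_green, timer_terracotta, timer_white's own z axis and vertical below 0.1 rad and distance of each of bowl_green, bowl_terracotta, bowl_white, trimmer, stone, rib, cup from where it was at the start of the episode below 0.01 m and linear speed of each of timer_green, timer_terracotta, timer_white below 0.02 m/s); the robot touches nothing.
It fails at once if a timer is pressed harder than 25 N (contact force between any of the fingers, the arm and timer_green above 25 N or contact force between any of the fingers, the arm and timer_terracotta above 25 N or contact force between any of the fingers, the arm and timer_white above 25 N).
It fails at once if the white bowl's timer is touched (contact force between any of the fingers, the arm and timer_white above 0.5 N).
It fails at once if a timer is shifted by 15 mm, tipped, or lifted 4 mm (distance of any of timer_green, timer_terracotta, timer_white from where it was at the start of the episode above 0.015 m or angle between any of timer_green, timer_terracotta, timer_white's own z axis and vertical above 0.15 rad or height (world z) of any of timer_green, timer_terracotta, timer_white above 0.004 m).
It fails at once if a bowl is moved by 10 mm or tipped (distance of any of bowl_green, bowl_terracotta, bowl_white from where it was at the start of the episode above 0.01 m or angle between any of bowl_green, bowl_terracotta, bowl_white's own z axis and vertical above 0.1 rad).
It fails at once if the trimming tool, stone, rib or cup is moved by 10 mm (distance of any of trimmer, stone, rib, cup from where it was at the start of the episode above 0.01 m).
It also fails if it takes over 40 s, if anything falls off the work surface, if the arm or the gripper's body presses on something with over 40 N, if the wrist force passes 120 N, or if a joint passes its speed limit or range.

## Working session

There is one attempt and no reset: what is moved stays moved. The work goes in short steps, Python scripts to look and compute and a shell command to move; the robot and the scene stay as the last step left them, time stands still between calls to the robot, and variables do not carry over. Pictures are saved under pics/ and viewed, about 8 in all and at most 12, crops included, and the job is handed in when it is done.

```bash
mkdir -p pics
cat > h.py <<'E'
import numpy as np, cv2
from plant import bot
def cloud(c):
    R,_=cv2.Rodrigues(np.array(c["rvec"],float)); t=np.array(c["tvec"],float).reshape(3)
    z=c["z_map"].astype(float); v,u=np.indices(z.shape)
    P=np.stack([(u-c["cx"])/c["fx"]*z,(v-c["cy"])/c["fy"]*z,z],-1)
    W=(P-t)@R; W[z<=0]=np.nan
    return W
E
python3 - <<'E'
from h import *
o=bot.get_obs(); print(o)
for n in ("scene","side"):
    c=bot.capture(n); cv2.imwrite(f"pics/{n}0.png",c["frame"]); np.savez(f"{n}0.npz",**c)
    W=cloud(c); h=cv2.cvtColor(c["frame"],cv2.COLOR_BGR2HSV)
    m=((h[...,0]>3)&(h[...,0]<32)&(h[...,1]>140)&(h[...,2]>120)).astype(np.uint8)
    k,l,s,ce=cv2.connectedComponentsWithStats(m)
    for i in range(1,k):
        if s[i,4]>40:
            w=W[l==i]; t=w[abs(w[:,2]-np.nanpercentile(w[:,2],90))<4]
            print(n,ce[i].round(),s[i,4],np.nanmean(t,0).round(1),np.nanmin(t,0).round(),np.nanmax(t,0).round(), np.median(h[l==i],0))
E
```

```text
{'time': 0.0, 'joint_positions': array([-1.26899871e+00,  3.42699724e-01,  1.52504080e+00, -3.25811745e-05,
        1.27534777e+00, -1.45998272e-01]), 'dq': array([-1.40248548e-03, -8.60287578e-04, -7.14436736e-04, -1.55613669e-03,
       -3.29436510e-04,  8.49128925e-05]), 'tau': array([ 2.22362396e-03, -4.31226969e+01, -2.44228542e+01,  7.18719140e-02,
        5.58946654e-02, -1.39408307e-04]), 'tool_pos': array([ 227.19503184, -472.81189023,  205.44860352]), 'tcp_rot': array([-3.14140589e+00,  1.48426364e-03, -1.12299079e+00]), 'contact_force': array([ 0.87079954, -0.35514155, -0.64423603]), 'moment': array([0.0628702 , 0.01331396, 0.00476968]), 'grip_width': 91.7532517858426}
scene [325. 167.] 95 [520.8 227.9  52.4] [503. 212.  50.] [540. 246.  56.] [ 13. 168. 202.]
scene [255. 183.] 177 [401.7  43.9  51.1] [383.  25.  48.] [421.  61.  56.] [ 12. 168. 174.]
scene [277. 208.] 118 [523.   17.9  51.5] [506.  -0.  49.] [541.  36.  56.] [ 12.  171.  182.5]
scene [205. 267.] 150 [ 518.4 -250.7   51. ] [ 501. -268.   49.] [ 537. -234.   55.] [ 12. 178. 200.]
scene [253. 299.] 767 [ 680.3 -242.8   81.8] [ 644. -279.   79.] [ 716. -207.   87.] [  9. 144. 157.]
side [300. 165.] 561 [ 675.3 -240.9   78.5] [ 643. -280.   75.] [ 713. -204.   82.] [  9. 187. 130.]
side [526. 172.] 258 [  210.9 -1330.7  -257.1] [  190. -1399.  -262.] [  244. -1258.  -255.] [ 26.  255.  138.5]
side [342. 182.] 91 [ 512.9 -249.2   48.2] [ 495. -267.   46.] [ 534. -228.   51.] [ 14. 255. 163.]
side [282. 221.] 120 [518.6  18.7  47.7] [502.  -3.  45.] [537.  38.  51.] [ 14. 255. 146.]
side [309. 252.] 324 [397.2  44.7  48. ] [381.  24.  45.] [417.  63.  52.] [ 24. 255. 141.]
side [225. 261.] 173 [515.7 230.   47.9] [496. 210.  45.] [534. 250.  51.] [ 14. 255. 168.]
```

View pics/scene0.png

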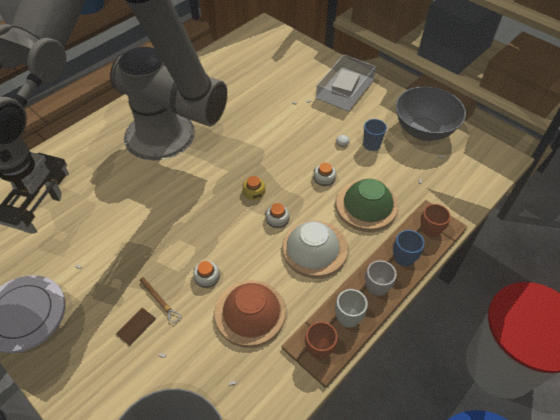

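View pics/side0.png

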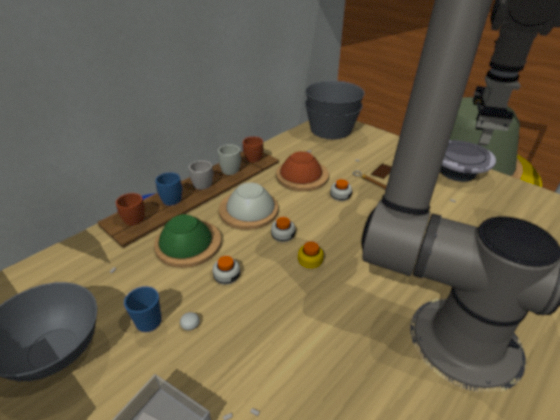

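Run:
```python
from h import *
for n in ("scene","side"):
    c=dict(np.load(f"{n}0.npz")); W=cloud(c); h=cv2.cvtColor(c["frame"],cv2.COLOR_BGR2HSV)
    m=((W[...,2]>8)&(W[...,2]<110)&(W[...,0]>250)&(W[...,0]<900)&(abs(W[...,1])<500)).astype(np.uint8)
    k,l,s,ce=cv2.connectedComponentsWithStats(m)
    for i in range(1,k):
        if s[i,4]>30:
            w=W[l==i]; print(n,ce[i].round(),s[i,4],np.nanpercentile(w,2,axis=0).round(),np.nanpercentile(w,98,axis=0).round(),np.median(h[l==i],0))
    m=(W[...,2]>70)&(W[...,2]<100)&(W[...,0]>500)&(W[...,0]<900)&(abs(W[...,1])<500)
    k,l,s,ce=cv2.connectedComponentsWithStats(m.astype(np.uint8))
    for i in range(1,k):
        if s[i,4]>30:
            w=W[l==i]; print(" tops",n,ce[i].round(),s[i,4],w.mean(0).round(),np.median(h[l==i],0))
```

```text
scene [322.  92.] 147 [258. 488.   9.] [311. 500.  63.] [ 22.  14. 123.]
scene [374. 133.] 581 [508. 410.  11.] [572. 479.  83.] [105.  46.  69.]
scene [343. 140.] 115 [450. 365.   8.] [485. 401.  30.] [ 30.  16. 165.]
scene [325. 174.] 406 [493. 197.  10.] [553. 251.  54.] [ 22.   37.  124.5]
scene [254. 187.] 419 [375.  11.  10.] [436.  69.  54.] [ 22. 151. 115.]
scene [367. 205.] 2495 [603. 144.  11.] [764. 281.  84.] [46. 81. 98.]
scene [367. 287.] 8145 [ 799. -251.   12.] [899. 315.  96.] [ 15. 109.  92.]
scene [277. 215.] 461 [495. -15.  10.] [556.  43.  54.] [ 21.  37. 130.]
scene [315. 249.] 2920 [595. -72.  12.] [754.  91.  84.] [ 30.  25. 143.]
scene [206. 274.] 550 [ 491. -282.   10.] [ 551. -223.   53.] [ 21.  38. 134.]
scene [156. 295.] 239 [ 404. -390.    8.] [ 529. -372.   18.] [ 15. 127. 120.]
scene [250. 313.] 3744 [ 598. -329.   13.] [ 760. -168.   84.] [ 10. 131. 131.]
 tops scene [375. 127.] 170 [538. 446.  77.] [105.   57.   79.5]
 tops scene [371. 191.] 636 [686. 229.  79.] [ 54.  75. 133.]
 tops scene [436. 216.] 279 [866. 278.  81.] [ 10. 129.  85.]
 tops scen
[... 1188 characters left out ...]
0.  148.5]
side [200. 411.] 200 [253. 491.  12.] [296. 500.  60.] [ 22.  25. 109.]
 tops side [317. 118.] 90 [ 814. -495.   86.] [105.  21.  50.]
 tops side [253. 143.] 162 [ 860. -196.   78.] [  9. 184.  95.]
 tops side [229. 153.] 287 [861. -88.  83.] [ 43.  20. 115.]
 tops side [302. 158.] 282 [ 670. -236.   77.] [  9. 187. 131.]
 tops side [200. 168.] 199 [861.  32.  78.] [ 20.  15. 104.]
 tops side [168. 182.] 354 [859. 153.  83.] [105. 150.  82.]
 tops side [250. 192.] 391 [656.  12.  77.] [ 42.  21. 164.]
 tops side [129. 202.] 260 [859. 281.  78.] [  9. 186.  92.]
 tops side [182. 225.] 539 [673. 238.  77.] [ 61. 124.  88.]
 tops side [141. 300.] 279 [536. 445.  76.] [105. 146.  90.]
```

The scene picture shows the white-puck timers at green (325,167), white (277,208) and terracotta (205,267), and the yellow decoy at (254,183). The side picture agrees: green (225,261), white (282,221), terracotta (342,182).

Averaging the two cameras puts the green cap at about (518,229) and the terracotta cap at about (516,-250). Each sits about 161 mm from its bowl, and cap heights read 48–52 mm against the 50 mm given. I'll go over the green timer with the fingers shut.

```bash
python3 -m pendant '[{"linear":[20,50,0],"twist":0},{"linear":[40,100,0],"twist":0},{"linear":[63,150,0],"twist":0},{"linear":[84,200,0],"twist":0},{"linear":[105,250,0],"twist":0},{"linear":[126,300,0],"twist":0},{"linear":[147,350,0],"twist":0},{"linear":[168,400,0],"twist":0},{"linear":[189,450,0],"twist":0},{"linear":[210,500,0],"twist":0},{"linear":[231,550,0],"twist":0},{"linear":[252,600,0],"twist":0},{"linear":[270,650,0],"twist":0},{"linear":[285,690,-20],"twist":0},{"linear":[291,702,-50],"twist":0},{"linear":[291,702,-80],"twist":0},{"linear":[291,702,-100],"twist":0},{"linear":[291,702,-116],"twist":0},{"linear":[291,702,-116],"twist":0},{"linear":[291,702,-116],"twist":0}]' 255
python3 - <<'E'
from h import *
o=bot.get_obs(); print(o["tool_pos"],o["contact_force"],o["grip_width"],o["time"])
a=bot.capture("wrist")["frame"]; b=bot.capture("scene")["frame"][80:290,220:500]; s=bot.capture("side")["frame"][150:360,120:400]
cv2.imwrite("pics/g1.png",np.hstack([cv2.resize(a,(400,300)),np.zeros((300,400,3),np.uint8)+cv2.resize(b,(400,300))]))
cv2.imwrite("pics/g1s.png",cv2.resize(s,None,fx=2.5,fy=2.5))
E
```

```text
time: 2.6
tool_pos: [518.9, 228.8, 90.9]
tcp_rot: [-3.14, -0.0, -1.123]
contact_force: [-0.1, 0.3, 0.4]
grip_width: 0.4
[518.90867201 228.84360794  90.90841961] [-0.0909209   0.34779253  0.41122921] 0.40776734796161207 2.6
```

View pics/g1.png

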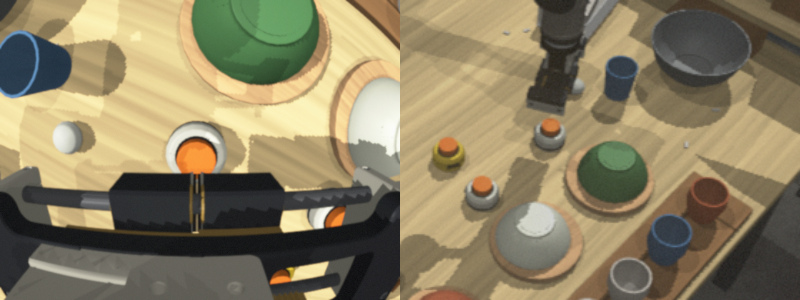

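View pics/g1s.png

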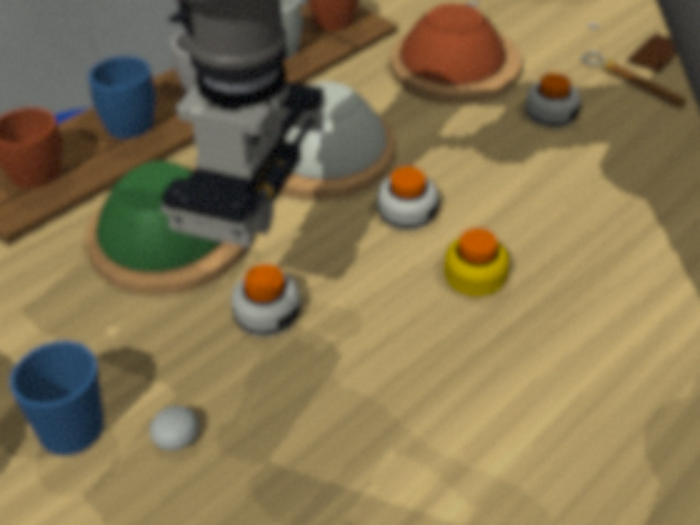

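In the wrist view the green cap is at (197,155), just ahead of the shut fingers. In the scene crop the fingers are near (548,105) with the cap at (550,130), and in the side crop the fingers look offset to the left. I'll check the tip position numerically before pressing.

Run:
```python
from h import *
o=bot.get_obs(); p=np.array(o["tool_pos"])
pts=np.array([p,p+[0,0,19],[518,229,50.]])
tiles=[]
for n in ("scene","side"):
    c=bot.capture(n); K=np.array([[c["fx"],0,c["cx"]],[0,c["fy"],c["cy"]],[0,0,1]])
    q=cv2.projectPoints(pts,np.array(c["rvec"],float),np.array(c["tvec"],float),K,None)[0].reshape(-1,2); print(n,q.round(1))
    W=cloud(c); d=np.hypot(W[...,0]-p[0],W[...,1]-p[1])
    for lo,hi in ((60,80),(80,100),(100,120),(120,140),(140,170)):
        m=(d<110)&(W[...,2]>lo)&(W[...,2]<hi)
        if n: 
            w=W[m]; print(lo,m.sum(),*( (np.percentile(w[:,:2],2,axis=0).round(),np.percentile(w[:,:2],98,axis=0).round()) if m.sum() else ()))
    x,y=q[0].astype(int); r=50; s=6
    f=cv2.resize(c["frame"][y-r:y+r,x-r:x+r],None,fx=s,fy=s,interpolation=cv2.INTER_NEAREST)[:, 100:500]
    for g,col in zip(q,((255,0,255),(255,255,0),(0,255,0))):
        cv2.drawMarker(f,(int((g[0]-x+r)*s)-100,int((g[1]-y+r)*s)),col,0,16,2)
    tiles.append(f)
cv2.imwrite("pics/g2.png",np.hstack(tiles))
```

```text
scene [[326.  158. ]
 [326.5 153.5]
 [324.7 167.2]]
60 0
80 0
100 0
120 0
140 0
side [[223.2 247.5]
 [222.6 241.6]
 [224.8 260. ]]
60 0
80 0
100 11 [503. 215.] [512. 233.]
120 57 [499. 211.] [514. 242.]
140 20 [499. 219.] [511. 242.]
```

View pics/g2.png

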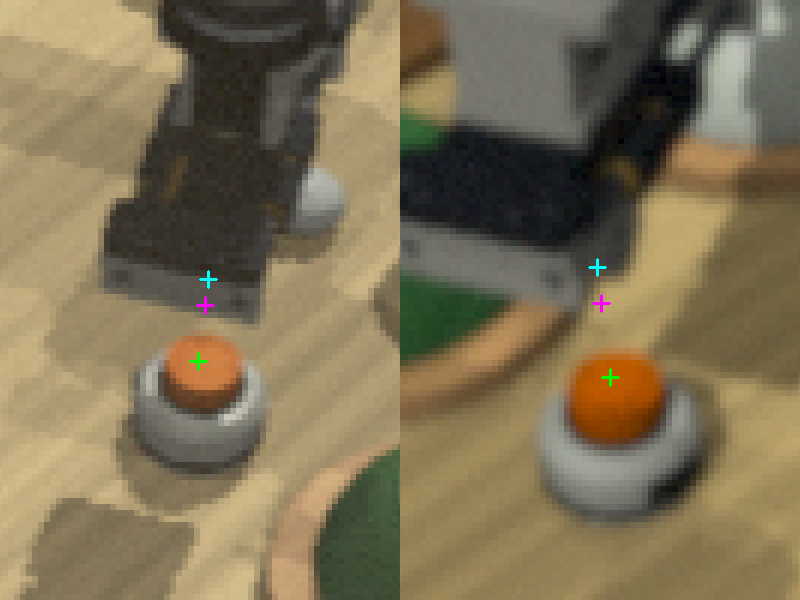

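The long block in these pictures is the gripper body, which runs along the jaw axis at z of at least 157 and hides the fingers. The projected TCP lies above the cap in both views, and the wrist view has the finger seam lined up with the cap. Next is a slow press to about z = 43, with the lift to follow.

```bash
python3 -m pendant '[{"linear":[0,0,-15],"twist":0},{"linear":[0,0,-28],"twist":0},{"linear":[0,0,-36],"twist":0},{"linear":[0,0,-39],"twist":0},{"linear":[0,0,-41],"twist":0},{"linear":[0,0,-43],"twist":0},{"linear":[0,0,-45],"twist":0},{"linear":[0,0,-46],"twist":0},{"linear":[0,0,-46],"twist":0},{"linear":[0,0,-46],"twist":0}]'
```

```text
time: 4.1
tool_pos: [518.4, 228.7, 44.2]
tcp_rot: [-3.142, -0.0, -1.123]
contact_force: [-0.3, -0.1, -0.2]
grip_width: 0.2
```

It shows almost no force at z = 44, where I expected about 4 N. I'll look before going further.

Run:
```python
from h import *
o=bot.get_obs(); print(o["tool_pos"],o["contact_force"],o["moment"])
T=[]
for n,(x,y) in (("wrist",(277,230)),("scene",(325,165)),("side",(224,258))):
    c=bot.capture(n)["frame"]
    r=90 if n=="wrist" else 35
    T.append(cv2.resize(c[y-r:y+r,x-r:x+r],(266,266),interpolation=cv2.INTER_CUBIC))
cv2.imwrite("pics/g3.png",np.hstack(T))
```

```text
[518.37925033 228.74989858  44.19608501] [-0.25183473 -0.07417091 -0.22971272] [ 0.01452621  0.02186508 -0.03415544]
```

View pics/g3.png

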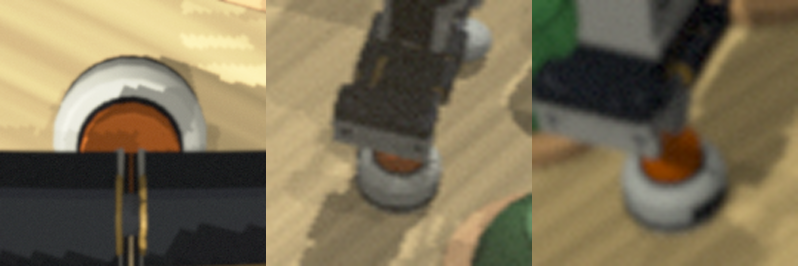

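The wrist crop shows the fingertips over the cap with no clear contact yet. I'll keep going down in small steps and watch the force.

```bash
python3 -m pendant '[{"linear":[0,0,-1],"twist":0},{"linear":[0,0,-2],"twist":0},{"linear":[0,0,-2],"twist":0}]'; python3 -m pendant '[{"linear":[0,0,-1],"twist":0},{"linear":[0,0,-1],"twist":0}]'
```

```text
time: 4.62
tool_pos: [518.3, 228.7, 42.0]
tcp_rot: [3.141, -0.0, -1.123]
contact_force: [0.5, 0.1, 0.6]
grip_width: 0.2
time: 4.88
tool_pos: [518.2, 228.7, 41.0]
tcp_rot: [3.141, -0.0, -1.123]
contact_force: [1.4, -0.6, 0.4]
grip_width: 0.4
```

Run:
```python
from h import *
c=bot.capture("wrist"); o=bot.get_obs(); p=np.array(o["tool_pos"]); print(p,o["contact_force"])
R,_=cv2.Rodrigues(np.array(c["rvec"],float)); t=np.array(c["tvec"],float).reshape(3)
z=c["z_map"].astype(float); v,u=np.indices(z.shape); a=(u-c["cx"])/c["fx"]; b=(v-c["cy"])/c["fy"]
th=np.hypot(a,b); k=np.tan(th)/np.maximum(th,1e-9)
W=(np.stack([a*k*z,b*k*z,z],-1)-t)@R; W[(z<=0)|(th>1.4)]=np.nan
np.savez("w.npz",W=W,f=c["frame"])
for q in (p,p+[0,0,19],np.array([518,229,50.])):
    e=R@q+t; r=np.hypot(*e[:2]); th_=np.arctan2(r,e[2]); print("proj",(c["cx"]+c["fx"]*th_*e[0]/r).round(1),(c["cy"]+c["fy"]*th_*e[1]/r).round(1),"depth",e[2].round(1))
h=cv2.cvtColor(c["frame"],cv2.COLOR_BGR2HSV)
m=((h[...,0]<20)&(h[...,1]>150)&(h[...,2]>70)).astype(np.uint8)
n,l,s,ce=cv2.connectedComponentsWithStats(m)
for i in range(1,n):
    if s[i,4]>150: w=W[l==i]; print("orange",ce[i].round(),s[i],np.nanmedian(w,0).round(1),np.nanpercentile(w,3,axis=0).round(),np.nanpercentile(w,97,axis=0).round())
d=np.hypot(W[...,0]-p[0],W[...,1]-p[1])
for lo in range(0,110,10):
    mm=(d<50)&(W[...,2]>=lo)&(W[...,2]<lo+10)
    if mm.sum()>20: w=W[mm]; print(lo,mm.sum(),np.nanmedian(w,0).round(1),np.nanmin(w,0).round(),np.nanmax(w,0).round(),"uv",u[mm].min(),u[mm].max(),v[mm].min(),v[mm].max())
```

```text
[518.3196218  228.75845932  41.11365657] [-0.22831398  0.66337919 -0.16973908]
proj 272.4 245.7 depth 191.0
proj 272.2 258.4 depth 172.6
proj 271.7 251.6 depth 182.4
orange [274. 228.] [ 241  210   68   34 1692] [531.4 234.1  50.4] [519. 217.  37.] [539. 247.  52.]
0 4206 [545.8 248.6   0.9] [487. 180.   0.] [568. 279.  10.] uv 203 342 155 242
10 290 [549.1 242.6  12.6] [514. 207.  10.] [554. 262.  20.] uv 226 320 179 214
20 712 [545.3 242.3  27.9] [502. 197.  20.] [554. 262.  30.] uv 222 326 182 242
30 2871 [537.7 239.2  34.6] [503. 199.  30.] [552. 260.  40.] uv 223 325 187 242
40 455 [534.7 235.3  48.2] [515. 213.  40.] [540. 248.  50.] uv 241 308 212 242
50 1096 [530.1 233.2  50.8] [516. 213.  50.] [539. 247.  53.] uv 242 308 217 242
60 106 [527.9 231.3  66. ] [526. 227.  62.] [532. 238.  70.] uv 263 288 241 248
70 146 [528.  231.5  75.2] [527. 228.  70.] [531. 236.  80.] uv 267 284 245 257
80 125 [527.9 231.5  83.9] [526. 228.  80.] [531. 236.  90.] uv 267 284 254 266
90 100 [527.6 230.7  94.1] [511. 223.  90.] [529. 234. 100.] uv 270 281 264 312
100 240 [516.5 226.2 108.5] [510. 222. 107.] [523. 230. 110.] uv 269 281 300 324
```

The wrist depth puts the cap still up at 50.4 mm and the table at 0.9 mm. The lowest finger points visible are at about 62 mm, while the reported TCP is z = 41. The fingertips therefore end up to about 20 mm higher than stated. I'll descend in 4 mm steps, guided by force, since the cap has 10 mm of travel. The gripper body stays clear of the bowl in plan.

```bash
python3 -m pendant '[{"linear":[0,0,-1.5],"twist":0},{"linear":[0,0,-3],"twist":0},{"linear":[0,0,-3],"twist":0}]'
```

```text
time: 5.3
tool_pos: [518.2, 228.7, 38.0]
tcp_rot: [3.141, -0.0, -1.123]
contact_force: [-0.0, 0.5, 0.2]
grip_width: 0.5
```

```bash
python3 -m pendant '[{"linear":[0,0,-1.5],"twist":0},{"linear":[0,0,-3],"twist":0},{"linear":[0,0,-3],"twist":0}]'
```

```text
time: 5.68
tool_pos: [518.2, 228.7, 35.0]
tcp_rot: [3.141, -0.0, -1.123]
contact_force: [-0.2, -0.2, -0.1]
grip_width: 0.6
```

```bash
python3 -m pendant '[{"linear":[0,0,-1.5],"twist":0},{"linear":[0,0,-3],"twist":0},{"linear":[0,0,-3],"twist":0}]'
cat > wl.py <<'E'
from h import *
import sys
c=bot.capture("wrist"); o=bot.get_obs(); p=np.array(o["tool_pos"]); print(p,o["contact_force"])
R,_=cv2.Rodrigues(np.array(c["rvec"],float)); t=np.array(c["tvec"],float).reshape(3)
z=c["z_map"].astype(float); v,u=np.indices(z.shape); a=(u-c["cx"])/c["fx"]; b=(v-c["cy"])/c["fy"]
th=np.hypot(a,b); k=np.tan(th)/np.maximum(th,1e-9)
W=(np.stack([a*k*z,b*k*z,z],-1)-t)@R; W[(z<=0)|(th>1.4)]=np.nan
h=cv2.cvtColor(c["frame"],cv2.COLOR_BGR2HSV)
d=np.hypot(W[...,0]-p[0],W[...,1]-p[1]); org=(h[...,0]<20)&(h[...,1]>150)&(h[...,2]>60)&(d<60)
x=W[org]; x=x[(x[:,2]>36)]; print("cap top pct",np.percentile(x[:,2],[50,75,90]).round(1),len(x))
f=W[(d<20)&(W[...,2]>53)&~org]; print("finger low z",np.sort(f[:,2])[:8].round(1))
cv2.imwrite(sys.argv[1],cv2.resize(c["frame"][140:320,185:365],(540,540),interpolation=cv2.INTER_CUBIC))
E
python3 wl.py pics/g4.png
```

```text
time: 6.05
tool_pos: [518.2, 228.7, 32.0]
tcp_rot: [3.141, -0.0, -1.123]
contact_force: [0.0, 0.1, -0.8]
grip_width: 0.5
[518.29063045 228.717917    32.05895134] [ 0.26574124 -0.21810081 -0.01628962]
cap top pct [50.3 51.  51.5] 1492
finger low z [53.2 53.4 53.5 53.8 53.9 54.4 54.4 54.4]
```

View pics/g4.png

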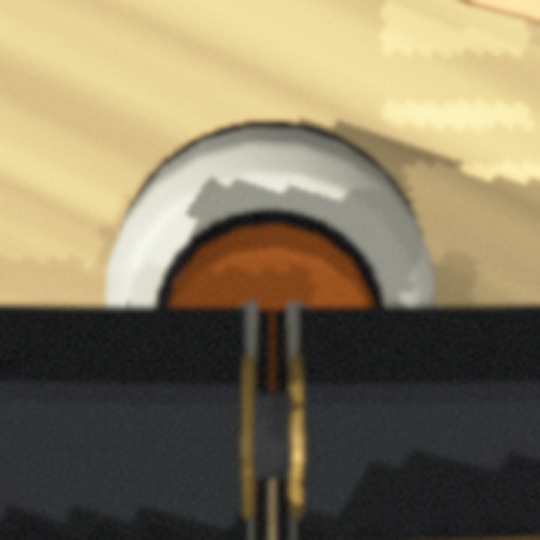

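The cap is still up. The fingertips measure about 53 mm and the cap top about 50 mm, so contact should come near TCP z = 29.5.

```bash
python3 -m pendant '[{"linear":[0,0,-1.5],"twist":0},{"linear":[0,0,-3],"twist":0},{"linear":[0,0,-4.5],"twist":0},{"linear":[0,0,-4.5],"twist":0},{"linear":[0,0,-4.5],"twist":0}]'
```

```text
time: 6.72
tool_pos: [518.4, 228.8, 27.8]
tcp_rot: [-3.141, -0.0, -1.123]
contact_force: [-0.3, -0.7, 1.9]
grip_width: 0.8
```

Contact: 1.9 N at TCP z = 27.8. I'll press about 6 mm further.

```bash
python3 -m pendant '[{"linear":[0,0,-1.5],"twist":0},{"linear":[0,0,-3],"twist":0},{"linear":[0,0,-4.5],"twist":0},{"linear":[0,0,-5.5],"twist":0},{"linear":[0,0,-6],"twist":0},{"linear":[0,0,-6],"twist":0},{"linear":[0,0,-6],"twist":0}]'; python3 wl.py pics/g5.png
```

```text
time: 7.6
tool_pos: [518.4, 228.8, 21.8]
tcp_rot: [-3.141, -0.0, -1.123]
contact_force: [-0.7, -0.4, 5.6]
grip_width: 0.5
[518.41790533 228.7809479   21.78697043] [-1.28675952 -0.54213422  4.95532293]
cap top pct [42.7 43.2 43.8] 1171
finger low z [53.1 53.1 53.2 53.2 53.3 53.4 53.5 53.7]
```

The cap top measures 42.7 mm at about 5.3 N, so it is pressed about 7.5 mm. I'll lift, check that it springs back, then cross high to the terracotta timer.

```bash
python3 -m pendant '[{"linear":[0,0,2],"twist":0},{"linear":[0,0,5],"twist":0},{"linear":[0,0,9],"twist":0},{"linear":[0,0,15],"twist":0},{"linear":[0,0,30],"twist":0},{"linear":[0,0,60],"twist":0},{"linear":[0,0,100],"twist":0},{"linear":[0,0,128],"twist":0},{"linear":[0,0,128],"twist":0},{"linear":[0,0,128],"twist":0}]'; python3 wl.py pics/g6.png
python3 -m pendant '[{"linear":[0,-40,0],"twist":0},{"linear":[0,-80,0],"twist":0},{"linear":[0,-120,0],"twist":0},{"linear":[0,-160,0],"twist":0},{"linear":[0,-200,0],"twist":0},{"linear":[0,-240,0],"twist":0},{"linear":[0,-280,0],"twist":0},{"linear":[0,-320,0],"twist":0},{"linear":[0,-360,0],"twist":0},{"linear":[0,-400,0],"twist":0},{"linear":[-1,-440,0],"twist":0},{"linear":[-2,-465,0],"twist":0},{"linear":[-2,-478,0],"twist":0},{"linear":[-2,-478,0],"twist":0},{"linear":[-2,-478,-30],"twist":0},{"linear":[-2,-478,-60],"twist":0},{"linear":[-2,-478,-90],"twist":0},{"linear":[-2,-478,-105],"twist":0},{"linear":[-2,-478,-112],"twist":0},{"linear":[-2,-478,-112],"twist":0}]'; python3 wl.py pics/t1.png
```

```text
time: 8.9
tool_pos: [517.8, 228.6, 149.1]
tcp_rot: [3.14, 0.0, -1.123]
contact_force: [-0.7, 0.7, 0.1]
grip_width: 0.5
[517.53182042 228.49426731 148.52850568] [ 0.07312363 -1.06595612 -0.66519753]
cap top pct [50.7 51.2 51.7] 1633
finger low z [169.5 169.6 169.9 170.3 170.4 170.4 170.5 170.5]
time: 11.45
tool_pos: [516.6, -249.1, 37.9]
tcp_rot: [-3.141, -0.0, -1.123]
contact_force: [0.2, 0.2, -0.3]
grip_width: 0.3
[ 516.88385761 -249.3690215    38.40385819] [-0.32140054  0.11392821 -0.36546901]
cap top pct [50.4 51.  51.5] 1451
finger low z [58.2 59.1 59.6 59.9 60.  60.  60.  60.1]
```

View pics/t1.png

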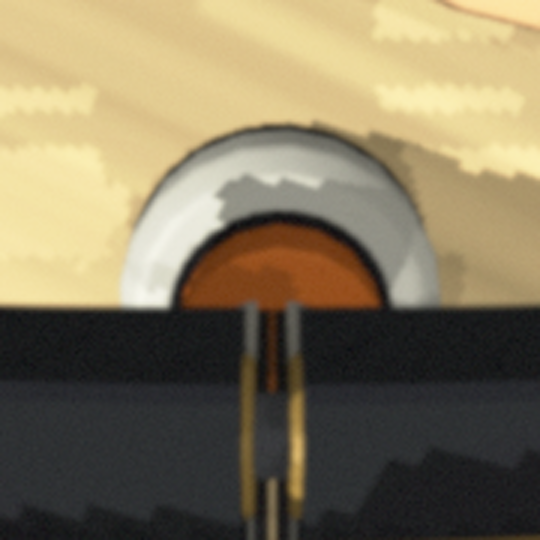

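The green cap is back up at 50.7 mm. The terracotta view shows its cap centred near column 280 and the finger seam at 271, about 2 mm apart, which is fine. The tips are at about 58 mm, so I'll press to TCP z of about 21.8.

```bash
python3 -m pendant '[{"linear":[0,0,-4],"twist":0},{"linear":[0,0,-7],"twist":0},{"linear":[0,0,-8.5],"twist":0},{"linear":[0,0,-10],"twist":0},{"linear":[0,0,-11.5],"twist":0},{"linear":[0,0,-11.5],"twist":0}]'; python3 -m pendant '[{"linear":[0,0,-1.5],"twist":0},{"linear":[0,0,-3],"twist":0},{"linear":[0,0,-4],"twist":0},{"linear":[0,0,-4.5],"twist":0},{"linear":[0,0,-4.5],"twist":0},{"linear":[0,0,-4.5],"twist":0}]'; python3 wl.py pics/t2.png
```

```text
time: 12.25
tool_pos: [516.3, -249.3, 26.2]
tcp_rot: [3.142, -0.0, -1.123]
contact_force: [-1.2, 0.7, 3.1]
grip_width: 0.4
time: 13.0
tool_pos: [516.3, -249.3, 21.8]
tcp_rot: [3.142, -0.0, -1.123]
contact_force: [-1.2, 0.6, 4.8]
grip_width: 0.3
[ 516.37052463 -249.30426424   21.78253939] [-2.01632051  0.14421887  5.21585921]
cap top pct [42.5 43.1 43.7] 1001
finger low z [53.  53.2 53.2 53.3 53.3 53.4 53.5 53.8]
```

The terracotta cap top is at 42.5 mm, about 7.5 mm down at about 5 N. I'll lift, draw back and check.

```bash
python3 -m pendant '[{"linear":[0,0,2],"twist":0},{"linear":[0,0,5],"twist":0},{"linear":[0,0,9],"twist":0},{"linear":[0,0,15],"twist":0},{"linear":[0,0,30],"twist":0},{"linear":[0,0,60],"twist":0},{"linear":[0,0,100],"twist":0},{"linear":[0,0,150],"twist":0},{"linear":[-20,0,180],"twist":0},{"linear":[-50,0,180],"twist":0},{"linear":[-80,0,180],"twist":0},{"linear":[-80,0,180],"twist":0},{"linear":[-80,0,180],"twist":0}]'
python3 - <<'E'
from h import *
print(bot.get_obs()["contact_force"])
for n in ("scene","side"):
    c0=dict(np.load(f"{n}0.npz")); c=bot.capture(n)
    for lab,cc in (("before",c0),("after",c)):
        W=cloud(cc); h=cv2.cvtColor(cc["frame"],cv2.COLOR_BGR2HSV)
        m=((h[...,0]>3)&(h[...,0]<32)&(h[...,1]>140)&(h[...,2]>110)&(abs(W[...,2]-50)<8)&(W[...,0]>450)&(W[...,0]<600)).astype(np.uint8)
        k,l,s,ce=cv2.connectedComponentsWithStats(m)
        print(n,lab,[np.nanmean(W[l==i],0).round(1).tolist() for i in range(1,k) if s[i,4]>30])
    cv2.imwrite(f"pics/end_{n}.png",c["frame"])
E
```

```text
time: 14.68
tool_pos: [437.0, -249.5, 202.4]
tcp_rot: [-3.141, -0.001, -1.123]
contact_force: [0.0, 0.2, 0.2]
grip_width: 0.5
[0.01887113 0.19538189 0.17318093]
scene before [[519.9, 228.5, 50.4], [522.0, 17.3, 50.3], [518.0, -250.7, 49.7]]
scene after [[519.8, 228.8, 50.7], [522.0, 17.2, 50.3], [518.2, -250.9, 50.0]]
side before [[512.3, -247.8, 47.5], [518.3, 19.5, 47.5], [515.0, 230.8, 47.6]]
side after [[511.8, -247.4, 47.7], [517.8, 19.5, 47.6], [515.1, 231.0, 47.6]]
```

View pics/end_scene.png

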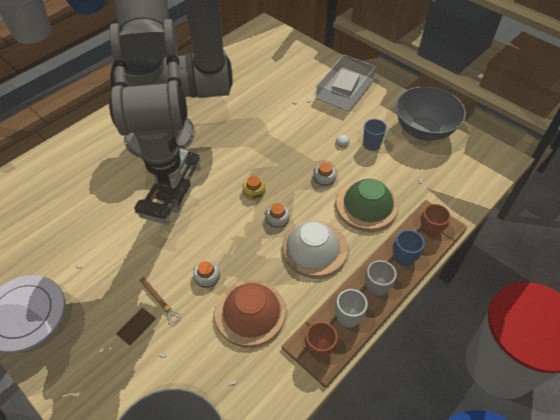

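The final picture shows everything where it was: timers at (325,167), (277,208) and (205,267), all caps up, and the gripper clear at (165,200). I'm handing in.

```bash
python3 -c "from plant import bot; print(bot.close_job())"
```

```text
the job is handed in; nothing more can be done
None
```

I pressed the green bowl's timer cap about 7.5 mm down with the shut fingertips at about 5 N and let it spring up. I then did the same with the terracotta bowl's timer, drew back and handed the job in (last move ended at 14.7 s). No verdict was reported.

- **Last checks:** all three caps are up and the timers are within about 0.6 mm of their start in both cameras. The contact force is about 0. By eye in the final picture, the bowls, trimming tool, stone, rib and cup had not moved. The white timer and the yellow look-alike were not approached.
- **What disagreed:** the fingertips end about 20 mm higher than the stated TCP. My first press, at TCP z = 44 mm, met no force, so I measured the tips with the wrist depth and went down by force. Contact came at TCP z of about 29 mm.
- **Camera mismatch:** the two fixed cameras differ by about 3 to 6 mm from each other, so I averaged them and checked the result with the wrist view.

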